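# Find the steel cup by its weight and present it

### The job

Two drawn test cups with the same blue paint stand on the bench; one is aluminium, the other is steel and at least twice as heavy. Lift them in turn to feel which is which, nest the lighter aluminium one upright and fully home in the bare aluminium cup on the black stand - lower it in, do not drop it - and let it go. Then pick up the heavier steel cup and finish while still holding it upright over the middle of the yellow tray, well clear of the tray (about 5 to 15 cm above it), for the operator to take; leave the other things where they are.

Things in the scene. Friction and masses are not known exactly. Their poses are not given: they have to be found in the camera images.
- painted_cup_p_mid (a point): Centre, half-way up, of one of two blue cups that look alike; either may be the steel one. Open two-step round cup, axis z, 64 mm high: foot 40 mm outside diameter up to z 24 mm, 45 degree shoulder to z 32 mm, then a straight upper part 56 mm outside (bore 49 mm) up to the rim; wall 3.5 mm. Grip it round the upper part. Loose; steel 0.32 to 0.44 kg, aluminium 0.10 to 0.16 kg.
- painted_cup_q_mid (a point): Centre, half-way up (32 mm above its foot), of the other blue cup, of the same shape and size.
- bare_cup_mid (a point): Centre, half-way up, of the bare silvery cup of the same shape and size, 0.20 kg, standing loose and mouth up in the stand's well. A cup nested in it goes in 28.5 mm (4.5 mm play round its foot) until its shoulder rests on this rim; its centre is then 35.5 mm above this one, and its whole 56 mm upper part stays above this rim.
- stand_well (a point): Centre of the floor of the well in the black round stand (88 mm diameter, 14 mm high, well 51 mm diameter and 10 mm deep, its floor 4 mm above the bench). Fixed in place.
- tray_floor (a point): Centre of the inner floor, 4 mm above the bench, of the empty yellow square hand-over tray (90 x 90 mm, rim 14 mm high). Fixed in place.
- tape: Roll of adhesive tape lying on the bench, 70 mm diameter, 18 mm high; origin under its centre. A bystander.
- oil: Squeeze bottle with a red spout, 48 mm diameter, 160 mm high, standing; origin under its centre. A bystander.
Mind the look-alikes: they are no part of the job. Leave any red look-alike of the part that bears painted_cup_p_mid alone.

How it is judged:
By the outcome, as a careful person would: the job done as asked, in the order asked, and still so for the second after the job is handed in, while the arm keeps its last pose, push and grip.
It also fails if it takes over 72 s, if anything falls off the work surface, if the arm or the gripper's body presses on something with over 40 N, if the wrist force passes 120 N, or if a joint passes its speed limit or range.

### The arm

A 6-joint arm with a two-finger parallel gripper is mounted at the origin on a cart in front of the work surface, level with it; the furniture and walls round the work are solid. World frame = base frame: x ahead of the robot, y to its left, z up, the work surface at z = 0. Lengths are in m, angles in degrees, forces in N, time in s.
With the tool pointing down it reaches from about 0.325 to 0.85 m from the base axis. Payload 15.5 kg.
Tool frame: the origin (TCP) lies at the very end of the fingers, on their centre line; the grasp point (between the pads) lies 19 mm behind it (env.grip_depth is the distance from the TCP to the grasp point, in m); z points along the fingers, y is the direction in which the jaws open and shut (so a half turn about z gives the same grasp; the last joint's range is limited). The gripper opens to 91 mm and grips with 3 to 60 N. Pads are 32 mm wide; open, the fingers measure 118 mm over their backs; the gripper's body (76 mm by 178 mm) begins 60 mm behind the grasp point.
Start: joints at [60.247, 28.281, 77.091, -0, 74.628, -5.472], TCP at [0.257, 0.57, 0.214] pointing down, gripper open.
Joint ranges: [-166.48, 166.48], [-47.26, 123.95], [12.59, 153.08], [-70.14, 250.14], [6.76, 159.57], [-176.63, 176.63]. Speed limits (degrees/s): [108.29, 108.29, 147.25, 172.46, 172.46, 172.46].

### API

Orientations are given as [roll, pitch, yaw] about the fixed x, y, z axes, in that order (R = Rz(yaw) Ry(pitch) Rx(roll)).
In Python, from plant import env gives the robot as it stands. The module is installed in compiled form; this text tells all that it offers.
- The arm moves only by the tool jog_arm, never from a script. Its argument "increments" is a list that holds one entry, the list of rows, each a list of 7 numbers: the turn, a rotation vector about the tool's x, y, z in degrees, then the shift along the tool's x, y, z in m, then the finger opening in m, from 0 to 0.0912. A call has 1 to 20 rows; each row is the pose to reach, as a shift and turn from the pose commanded when the call began, along the tool's axes at that moment; what a row does not reach only later rows make up. A row lasts 1/12 s, in which the tool goes at most 41.7 mm and 7.16 degrees, less where a joint would pass 70% of its speed; a pose out of reach is approached as far as the arm can. A call with a gripper value outside its range is refused whole. The fingers move at their own pace and stop on an object; "force" is the grip in N (left out, the last holds). Time passes only in rows, so rows that repeat a pose let the fingers close. It gives the time, the measured TCP pose, the force and the opening at its end, in the units of the state.
- env.state(): the state, without advancing time (a new reading comes with each control period).
- env.capture(name): name is "side" or "top"; returns a dict with "image" (400x640x3 uint8, red, green, blue), "camera_matrix" (3x3 intrinsics, pixels), "origin" and "orientation" of the camera in the world. Camera axes: x right, y down, z forward; pixel columns grow to the right and rows downward; lengths in m; the calibration is good to about 2 mm. A picture is of the moment at which its call begins. There is no depth.
- env.hand_in(): hands the job in, once; it reports no verdict.
Trained networks look in a picture, given as the dict that the camera call returned (one of the last four; its "shot" number tells which), for a name from the list of things; names that differ only in an ending like _2 or _b are one class to them, and where a whole thing is asked for, a point or a joint stands for the part that bears it (a point fixed in the world has none). Each returns a list of dicts, best first, with "conf" (0 to 1); they miss things now and then, are a little off and sometimes report something else, mostly with a low value. They report only what shows in the picture. A call takes as long as a camera call. They do not tell look-alikes from the thing itself.
- env.find_in(picture, target): "location" ([column, row] in pixels, amid what is visible of it).
- env.trace(picture, target): "pixels" (400x640 bool, what is visible of it) and "location" ([column, row] in pixels, amid what is visible of it).
The state is a dict: "time": time; "joint_pos": joint angles; "joint_vel": joint speeds; "joint_efforts": joint torques, N m; "tool_pos": TCP position; "ee_rot": TCP orientation; "contact_force": force on the tool from outside, world axes, zero at the start; "ft_torque": the same for the moment, N m; "gripper_width": finger opening in m.
Only numpy, scipy, OpenCV 4.12 (cv2) and the standard library are available. Lean on these libraries where they do the work, as an engineer would, in place of code of your own. Each camera call takes 0.05 s, during which the arm holds its last target. There are 200 camera calls.

## Working session

There is one attempt and no reset: what is moved stays moved. The work goes in short steps, Python scripts to look and compute and a tool call to move; the robot and the scene stay as the last step left them, time stands still between calls to the robot, and variables do not carry over. Pictures are saved under pics/ and viewed, on a budget of 10 in all, crops included, one or two more only if the job needs it, and the job is handed in when it is done.

Besides the shell and the picture viewer there is one more tool, called after "Emit:" as name(argument=value, ...), one argument or row to a line, values as JSON. jog_arm: Moves the arm, as the interface text tells. Its arguments: {"type":"object","properties":{"increments":{"type":"array"},"force":{"type":"number"}},"required":["increments"]}

```bash
mkdir -p pics
cat > h.py <<'E'
import numpy as np, cv2
from scipy.spatial.transform import Rotation as R
from plant import env
def cam(c):
    o=np.array(c["orientation"],float)
    M=o if o.shape==(3,3) else (R.from_euler('xyz',o,degrees=True).as_matrix() if o.size==3 else R.from_quat(o).as_matrix())
    return np.array(c["camera_matrix"]),np.array(c["origin"]),M
def ray(c,px):
    K,o,M=cam(c); d=M@np.linalg.solve(K,[px[0],px[1],1.]); return o,d/np.linalg.norm(d)
def atz(c,px,z):
    o,d=ray(c,px); return o+d*(z-o[2])/d[2]
def proj(c,p):
    K,o,M=cam(c); q=K@(M.T@(np.array(p)-o)); return q[:2]/q[2]
def tri(rays):
    A=sum(np.eye(3)-np.outer(d,d) for o,d in rays); b=sum((np.eye(3)-np.outer(d,d))@o for o,d in rays)
    return np.linalg.solve(A,b)
def save(c,n): cv2.imwrite('pics/'+n,c["image"][:,:,::-1])
E
python3 - <<'E'
from h import *
t=env.capture("top"); s=env.capture("side")
save(t,'t1.png'); save(s,'s1.png')
print(t["orientation"],t["origin"],s["origin"],s["orientation"],env.grip_depth)
for n in ["painted_cup_p_mid","painted_cup_q_mid","bare_cup_mid","stand_well","tray_floor","tape","oil"]:
    for c,l in((t,'t'),(s,'s')):
        print(n,l,[(np.round(f["location"]).tolist(),round(f["conf"],2),np.round(atz(c,f["location"],.032)[:2],3).tolist()) for f in env.find_in(c,n)])
print(env.state())
E
```

```text
[-174.58741649    0.87501518  -88.78987262] [ 0.52736588 -0.08520031  0.99464482] [ 0.1449374  -0.73817567  0.39462534] [-113.14084945    1.26924083  -34.71545937] 0.0188
painted_cup_p_mid t [([354.0, 192.0], 0.95, [0.622, -0.132]), ([415.0, 193.0], 0.71, [0.623, -0.251])]
painted_cup_p_mid s [([353.0, 211.0], 0.84, [0.636, -0.116]), ([394.0, 236.0], 0.81, [0.629, -0.237])]
painted_cup_q_mid t [([290.0, 180.0], 0.64, [0.643, -0.003]), ([246.0, 115.0], 0.26, [0.773, 0.089])]
painted_cup_q_mid s [([319.0, 190.0], 0.87, [0.645, 0.01])]
bare_cup_mid t [([279.0, 276.0], 0.6, [0.454, 0.013])]
bare_cup_mid s [([234.0, 207.0], 0.76, [0.464, 0.038]), ([286.0, 271.0], 0.45, [0.427, -0.224])]
stand_well t [([291.0, 272.0], 0.92, [0.464, -0.011])]
stand_well s [([234.0, 232.0], 0.93, [0.42, -0.06]), ([318.0, 189.0], 0.65, [0.645, 0.015]), ([286.0, 269.0], 0.36, [0.43, -0.218])]
tray_floor t [([381.0, 284.0], 0.56, [0.443, -0.186])]
tray_floor s [([286.0, 271.0], 0.97, [0.427, -0.224]), ([234.0, 208.0], 0.22, [0.463, 0.035])]
tape t []
tape s [([398.0, 208.0], 0.87, [0.714, -0.157]), ([233.0, 229.0], 0.24, [0.424, -0.049])]
oil t [([242.0, 114.0], 0.87, [0.776, 0.096])]
oil s []
{'time': 0.8, 'joint_pos': array([ 6.02456971e+01,  2.82785751e+01,  7.70920115e+01, -9.76962598e-04,
        7.46265370e+01, -5.47105766e+00]), 'joint_vel': array([-0.05239867,  0.00206572, -0.04145849, -0.08501788, -0.05576419,
        0.09816731]), 'joint_efforts': array([ 1.76510330e-03, -8.78612351e+01, -3.82239997e+01,  7.09548779e-02,
        4.40472050e-02, -5.50317424e-06]), 'tool_pos': array([0.25702772, 0.56970826, 0.21394023]), 'ee_rot': array([1.79997226e+02, 1.21197301e-03, 1.55717014e+02]), 'contact_force': array([ 0.74521977,  0.74907775, -0.35945053]), 'ft_torque': array([ 0.02854461,  0.03822379, -0.00150375]), 'gripper_width': 0.09089971266561023}
```

View pics/t1.png

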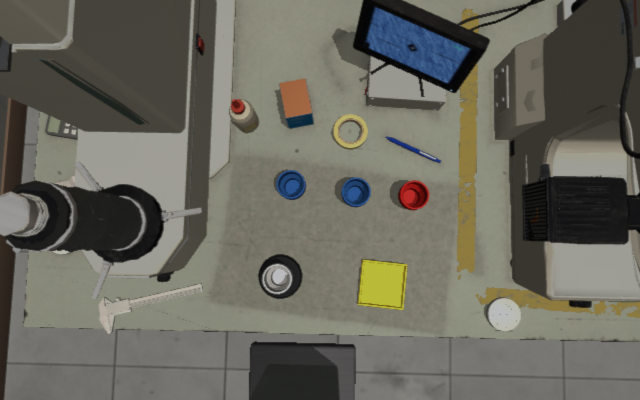

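View pics/s1.png

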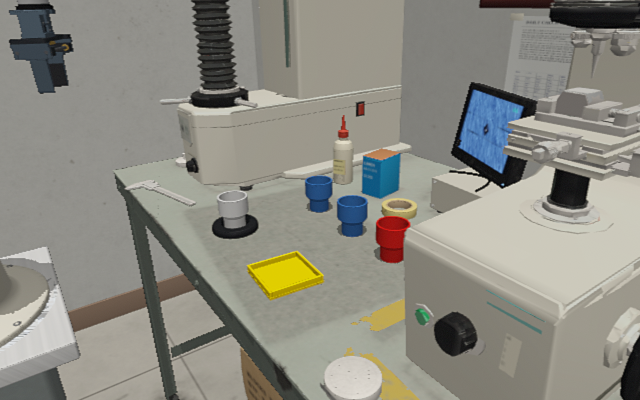

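```bash
cat >> h.py <<'E'
def sil(c,x,y,z0):
    m=np.zeros((400,640),np.uint8); a=np.linspace(0,2*np.pi,60)
    ring=lambda r,z:[proj(c,[x+r*np.cos(k),y+r*np.sin(k),z0+z]) for k in a]
    for A,B in(((.02,0 if z0<.003 else .010),(.02,.024)),((.02,.024),(.028,.032)),((.028,.032),(.028,.064))):
        h=cv2.convexHull(np.array(ring(*A)+ring(*B),np.float32)*16).astype(np.int32); cv2.fillPoly(m,[h],1,shift=4)
    return m>0
def cen(m): v,u=np.nonzero(m); return np.array([u.mean(),v.mean()])
def fit(c,mask,x,y,z0):
    g=cen(mask)
    for _ in range(4):
        e=g-cen(sil(c,x,y,z0)); p=np.array([x,y,z0+.04]); q=atz(c,proj(c,p)+e,z0+.04); x,y=q[:2]
    s=sil(c,x,y,z0); return np.round([x,y],4),round((s&mask).sum()/(s|mask).sum(),2)
E
cat > meas.py <<'E'
from h import *
t=env.capture("top"); s=env.capture("side")
for n in ["painted_cup_p_mid","bare_cup_mid"]:
    for c,l in((t,'t'),(s,'s')):
        for f in env.trace(c,n):
            z0=.004 if n[0]=='b' else 0
            p=atz(c,f["location"],z0+.04); print(n,l,round(f["conf"],2),np.round(f["location"]),f["pixels"].sum(),*fit(c,f["pixels"],p[0],p[1],z0))
E
python3 - <<'E'
from meas import *
for n in["tray_floor","stand_well"]:
  for c,l in((t,'t'),(s,'s')):
    for f in env.trace(c,n): print(n,l,f["conf"],atz(c,cen(f["pixels"]),.007).round(4),f["pixels"].sum())
for px,z in (((165,278),.2),((165,278),.05),((100,298),.3),((200,210),.3),((235,165),.2),((210,285),.1)): print(px,z,atz(t,px,z).round(3))
print(proj(s,[.257,.57,.214]),proj(t,[.257,.57,.214]))
for c,u,v in((t,240,60),): pass
im=t["image"][150:320,220:440]; cv2.imwrite('pics/c1.png',cv2.resize(im,None,fx=3,fy=3,interpolation=cv2.INTER_CUBIC)[:,:,::-1])
E
```

```text
painted_cup_p_mid t 0.88 [355. 191.] 677 [ 0.6208 -0.1331] 0.91
painted_cup_p_mid t 0.61 [414. 195.] 697 [ 0.6177 -0.2453] 0.88
painted_cup_p_mid s 0.83 [394. 237.] 1244 [ 0.6157 -0.2443] 0.85
painted_cup_p_mid s 0.57 [354. 212.] 1061 [ 0.6202 -0.1336] 0.9
bare_cup_mid t 0.64 [279. 276.] 776 [0.4531 0.0128] 0.97
bare_cup_mid s 0.62 [234. 208.] 981 [0.4515 0.0096] 0.94
bare_cup_mid s 0.16 [321. 188.] 831 [ 0.6209 -0.025 ] 0.88
tray_floor t 0.86 [ 0.4418 -0.1912  0.007 ] 2149
tray_floor s 0.82 [ 0.4399 -0.1951  0.007 ] 2414
tray_floor s 0.46 [0.8613 0.2143 0.007 ] 977
stand_well t 0.97 [0.4562 0.008  0.007 ] 746
stand_well t 0.46 [ 0.6252 -0.136   0.007 ] 678
stand_well s 0.82 [4.46e-01 4.00e-04 7.00e-03] 657
(165, 278) 0.2 [0.46 0.18 0.2 ]
(165, 278) 0.05 [0.448 0.23  0.05 ]
(100, 298) 0.3 [0.439 0.237 0.3  ]
(200, 210) 0.3 [0.566 0.101 0.3  ]
(235, 165) 0.2 [0.647 0.073 0.2  ]
(210, 285) 0.1 [0.441 0.13  0.1  ]
[54.67859224 88.83900288] [-93.13098586 404.77640499]
```

View pics/c1.png

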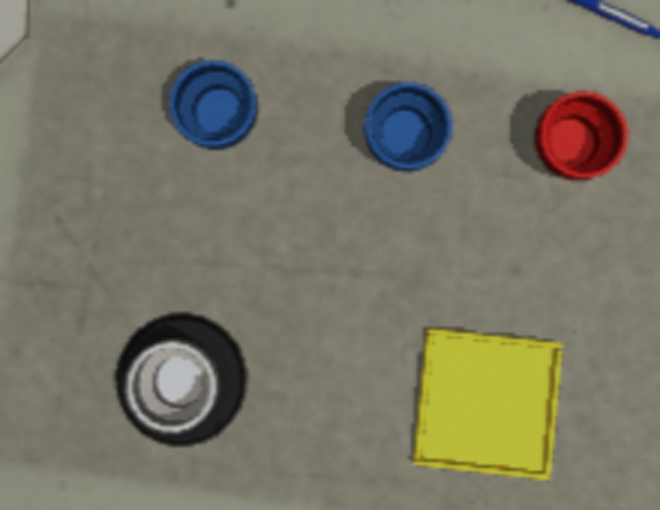

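Emit:
jog_arm(
  increments=[
    [[0,0,65.7,-0.209,-0.333,-0.09,0.091],[0,0,65.7,-0.209,-0.333,-0.09,0.091],[0,0,65.7,-0.209,-0.333,-0.09,0.091],[0,0,65.7,-0.209,-0.333,-0.09,0.091],[0,0,65.7,-0.209,-0.333,-0.09,0.091],[0,0,65.7,-0.209,-0.333,-0.09,0.091],[0,0,65.7,-0.209,-0.333,-0.09,0.091],[0,0,65.7,-0.209,-0.333,-0.09,0.091],[0,0,65.7,-0.209,-0.333,-0.09,0.091],[0,0,65.7,-0.209,-0.333,-0.09,0.091],[0,0,65.7,-0.209,-0.333,-0.09,0.091],[0,0,65.7,-0.209,-0.333,-0.09,0.091]],
  ],
  force=25,
)

```text
time: 2.3
tool_pos: [0.311, 0.1793, 0.3044]
ee_rot: [179.9, -0.0, 89.8]
contact_force: [-1.1, -0.2, 0.4]
gripper_width: 0.0911
```

```bash
cat > blue.py <<'E'
from h import *
def blues(c,amin=350,amax=2500):
    h=cv2.cvtColor(c["image"],cv2.COLOR_RGB2HSV); m=((h[...,0]>102)&(h[...,0]<125)&(h[...,1]>130)).astype(np.uint8)
    n,L,st,ce=cv2.connectedComponentsWithStats(m); 
    return [(L==i,ce[i].round(),st[i,4]) for i in range(1,n) if amin<st[i,4]<amax]
E
python3 - <<'E'
from blue import *
for n in "top","side":
    c=env.capture(n)
    for m,ce,a in blues(c):
        p=atz(c,ce,.04); print(n,ce,a,*fit(c,m,p[0],p[1],0))
s=env.state(); print(s["tool_pos"],s["ee_rot"],s["joint_pos"].round(1))
E
```

```text
top [291. 184.] 638 [ 0.6331 -0.0072] 0.86
top [355. 192.] 638 [ 0.6211 -0.133 ] 0.86
side [318. 192.] 777 [ 0.6324 -0.0072] 0.84
side [352. 214.] 988 [ 0.6204 -0.133 ] 0.85
[0.31056765 0.18064032 0.30384567] [ 1.79999777e+02 -1.66799218e-02  9.00329746e+01] [ 20.6   0.4 101.9   0.   77.7  20.6]
```

Emit:
jog_arm(
  increments=[
    [[0,0,0,-0.313,0.31,0.174,0.091],[0,0,0,-0.313,0.31,0.174,0.091],[0,0,0,-0.313,0.31,0.174,0.091],[0,0,0,-0.313,0.31,0.174,0.091],[0,0,0,-0.313,0.31,0.174,0.091],[0,0,0,-0.313,0.31,0.174,0.091],[0,0,0,-0.313,0.31,0.174,0.091],[0,0,0,-0.313,0.31,0.174,0.091],[0,0,0,-0.313,0.31,0.174,0.091],[0,0,0,-0.313,0.31,0.174,0.091],[0,0,0,-0.313,0.31,0.174,0.091],[0,0,0,-0.313,0.31,0.174,0.091],[0,0,0,-0.313,0.31,0.174,0.091],[0,0,0,-0.313,0.31,0.174,0.091],[0,0,0,-0.313,0.31,0.174,0.091],[0,0,0,-0.313,0.31,0.174,0.091]],
  ],
)

```text
time: 3.73
tool_pos: [0.6204, -0.1311, 0.1302]
ee_rot: [-180.0, -0.0, 90.1]
contact_force: [0.9, -0.0, -0.1]
gripper_width: 0.091
```

Run:
```python
from h import *
s=env.capture("side"); save(s,'s2.png'); x=env.state(); print(x["time"],x["tool_pos"],x["ee_rot"],x["contact_force"])
```

```text
3.7833 [ 0.62046654 -0.13133266  0.13036125] [ 1.79990588e+02 -3.46696386e-03  9.01064954e+01] [0.49774084 0.29060621 0.95904329]
```

View pics/s2.png

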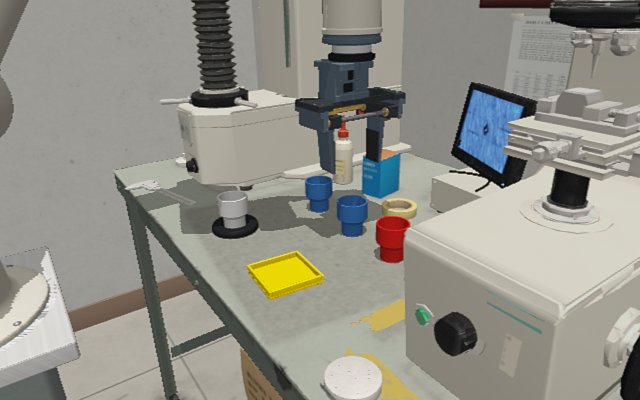

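The gripper hangs over the middle blue cup (352,214), with the jaws and the wide side of the body along x. The path down is clear.

Emit:
jog_arm(
  increments=[
    [[0,0,0,-0.002,0,0.03,0.091],[0,0,0,-0.002,0,0.06,0.091],[0,0,0,-0.002,0,0.085,0.091],[0,0,0,-0.002,0,0.094,0.091],[0,0,0,-0.002,0,0.094,0.091],[0,0,0,-0.002,0,0.094,0.05],[0,0,0,-0.002,0,0.094,0.05],[0,0,0,-0.002,0,0.094,0.05],[0,0,0,-0.002,0,0.094,0.05],[0,0,0,-0.002,0,0.094,0.05],[0,0,0,-0.002,0,0.094,0.05],[0,0,0,-0.002,0,0.094,0.05]],
  ],
  force=30,
)

```text
time: 4.78
tool_pos: [0.621, -0.1348, 0.0366]
ee_rot: [179.9, 0.0, 90.0]
contact_force: [-1.0, 0.7, 7.7]
gripper_width: 0.0555
```

Run:
```python
from h import *
x=env.state(); print(x["time"],x["tool_pos"],x["ee_rot"],x["contact_force"],x["ft_torque"],x["gripper_width"],x["joint_efforts"])
```

```text
4.7833 [ 0.6210235  -0.13480486  0.03658213] [1.79949167e+02 1.47360704e-02 9.00130958e+01] [-0.97025477  0.723675    7.66767725] [-0.01613102  0.2853767  -0.11004139] 0.05545626774295077 [-4.67236130e-02 -9.13999844e+01 -2.63703060e+01 -2.50001394e-03
 -3.65612442e-01 -6.13376498e-02]
```

Emit:
jog_arm(
  increments=[
    [[0,0,0,0,0,-0.015,0.05],[0,0,0,0,0,-0.035,0.05],[0,0,0,0,0,-0.055,0.05],[0,0,0,0,0,-0.06,0.05],[0,0,0,0,0,-0.06,0.05],[0,0,0,0,0,-0.06,0.05],[0,0,0,0,0,-0.06,0.05],[0,0,0,0,0,-0.06,0.05],[0,0,0,0,0,-0.06,0.05]],
  ],
)

```text
time: 5.53
tool_pos: [0.6202, -0.1345, 0.0949]
ee_rot: [-179.9, -0.0, 90.0]
contact_force: [-0.3, -0.2, -4.0]
gripper_width: 0.0553
```

Run:
```python
from h import *
F=[]
for i in range(4): c=env.capture("side"); x=env.state(); F.append(x["contact_force"])
print(np.round(F,2)); print(x["time"],x["tool_pos"],x["ee_rot"],x["ft_torque"],x["gripper_width"])
for m,ce,a in blues(c) if 0 else []: pass
im=c["image"][90:260,230:450]; cv2.imwrite('pics/c3.png',cv2.resize(im,None,fx=2.5,fy=2.5)[:,:,::-1])
```

```text
[[ 0.04  0.43 -3.28]
 [ 0.19  0.69 -2.99]
 [ 0.56  0.66 -3.42]
 [-0.14 -0.3  -3.02]]
5.7333 [ 0.62057965 -0.13462836  0.09561847] [-1.79976047e+02 -6.93540148e-03  9.00223141e+01] [-0.08526502  0.08197284  0.06018756] 0.055572036484150746
```

View pics/c3.png

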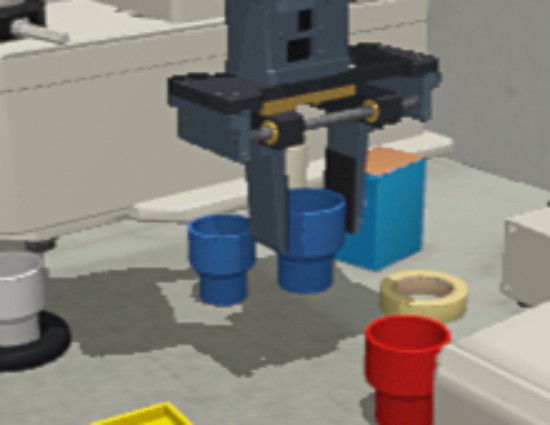

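The middle cup weighs about 3.2 N, so it is the steel one. I'll set it back and lift the other to confirm.

Emit:
jog_arm(
  increments=[
    [[0,0,0,0,0,0.02,0.05],[0,0,0,0,0,0.04,0.05],[0,0,0,0,0,0.052,0.05],[0,0,0,0,0,0.056,0.05],[0,0,0,0,0,0.059,0.05],[0,0,0,0,0,0.06,0.05],[0,0,0,0,0,0.06,0.05],[0,0,0,0,0,0.06,0.091],[0,0,0,0,0,0.06,0.091],[0,0,0,0,0,0.06,0.091],[0,0,0,0,0,0.06,0.091],[0,0,0,0,0,0.06,0.091],[0,0,0,0,0,0.03,0.091],[0,0,0,0,0,0,0.091],[0,0,0,0,0,-0.03,0.091],[0,0,0,0,0,-0.03,0.091]],
  ],
)

```text
time: 7.07
tool_pos: [0.6235, -0.1355, 0.1316]
ee_rot: [179.6, 0.1, 90.0]
contact_force: [1.3, 0.4, 1.1]
gripper_width: 0.0911
```

Run:
```python
from blue import *
c=env.capture("side")
for m,ce,a in blues(c):
    p=atz(c,ce,.04); print(ce,a,*fit(c,m,p[0],p[1],0))
F=[]
for i in range(3): env.capture("top"); x=env.state(); F.append(x["contact_force"])
print(np.round(F,2)); print(x["time"],x["tool_pos"],x["ee_rot"],x["gripper_width"])
```

```text
[318. 192.] 772 [ 0.6315 -0.0084] 0.84
[352. 214.] 1004 [ 0.6203 -0.1332] 0.87
[[ 0.68  0.58 -0.4 ]
 [-0.46 -0.23 -0.42]
 [ 0.06  0.22  0.02]]
7.2667 [ 0.62016264 -0.13453592  0.12512494] [-1.79936554e+02 -2.04675631e-02  9.00157681e+01] 0.09107251715668624
```

Emit:
jog_arm(
  increments=[
    [[0,0,0,0.04,0.004,0,0.091],[0,0,0,0.08,0.008,0,0.091],[0,0,0,0.12,0.012,0,0.091],[0,0,0,0.127,0.013,0,0.091],[0,0,0,0.127,0.013,0,0.091],[0,0,0,0.127,0.013,0.03,0.091],[0,0,0,0.127,0.013,0.06,0.091],[0,0,0,0.127,0.013,0.08,0.091],[0,0,0,0.127,0.013,0.089,0.091],[0,0,0,0.127,0.013,0.089,0.091],[0,0,0,0.127,0.013,0.089,0.05],[0,0,0,0.127,0.013,0.089,0.05],[0,0,0,0.127,0.013,0.089,0.05],[0,0,0,0.127,0.013,0.089,0.05],[0,0,0,0.127,0.013,0.089,0.05],[0,0,0,0.127,0.013,0.089,0.05],[0,0,0,0.127,0.013,0.089,0.05]],
  ],
  force=20,
)

```text
time: 8.68
tool_pos: [0.6339, -0.0077, 0.0375]
ee_rot: [180.0, 0.0, 90.0]
contact_force: [-1.4, -0.8, 7.0]
gripper_width: 0.0563
```

Emit:
jog_arm(
  increments=[
    [[0,0,0,0,0,-0.02,0.05],[0,0,0,0,0,-0.05,0.05],[0,0,0,0,0,-0.08,0.05],[0,0,0,0,0,-0.11,0.05],[0,0,0,0,0,-0.12,0.05],[0,0,0,0,0,-0.12,0.05],[0,0,0,0,0,-0.12,0.05],[0,0,0,0,0,-0.12,0.05],[0,0,0,0,0,-0.12,0.05]],
  ],
)

```text
time: 9.43
tool_pos: [0.6327, -0.0076, 0.1551]
ee_rot: [-179.8, -0.0, 90.0]
contact_force: [-0.2, 0.2, -1.4]
gripper_width: 0.0564
```

Run:
```python
from meas import *
F=[]
for i in range(3): env.capture("side"); x=env.state(); F.append(x["contact_force"])
print(np.round(F,2)); print(x["time"],x["tool_pos"],x["ee_rot"],x["gripper_width"],x["ft_torque"])
save(env.capture("side"),'s4.png')
```

```text
painted_cup_p_mid t 0.88 [413. 194.] 687 [ 0.6176 -0.2447] 0.87
painted_cup_p_mid t 0.73 [355. 190.] 731 [ 0.6207 -0.1345] 0.96
painted_cup_p_mid s 0.62 [352. 214.] 1101 [ 0.6194 -0.1358] 0.94
painted_cup_p_mid s 0.56 [394. 235.] 1276 [ 0.6157 -0.2444] 0.87
bare_cup_mid t 0.51 [272. 272.] 182 [0.4649 0.0266] 0.23
bare_cup_mid s 0.82 [232. 208.] 964 [0.4523 0.0081] 0.93
[[ 0.41  0.31 -0.77]
 [ 0.11 -0.09 -0.86]
 [ 0.7  -0.09 -1.4 ]]
9.8833 [ 0.63365705 -0.00768597  0.1568522 ] [-1.79997633e+02  5.05581737e-04  9.00176961e+01] 0.05630244524379321 [-0.03327069  0.1139757  -0.01359081]
```

View pics/s4.png

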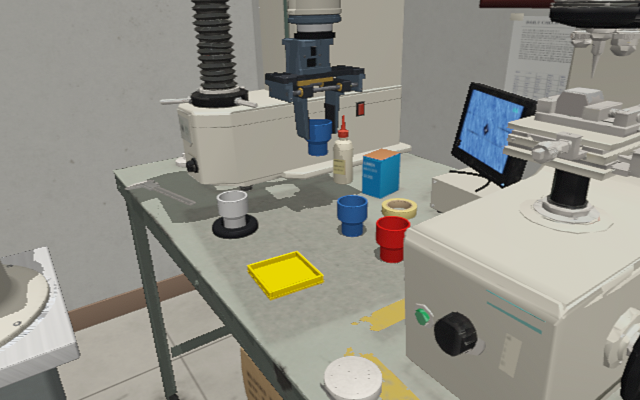

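Emit:
jog_arm(
  increments=[
    [[0,0,0,0.003,-0.03,0,0.05],[0,0,0,0.007,-0.065,0,0.05],[0,0,0,0.01,-0.1,0,0.05],[0,0,0,0.014,-0.135,0.005,0.05],[0,0,0,0.017,-0.165,0.01,0.05],[0,0,0,0.0187,-0.181,0.022,0.05],[0,0,0,0.0187,-0.181,0.022,0.05],[0,0,0,0.0187,-0.181,0.022,0.05],[0,0,0,0.0187,-0.181,0.022,0.05]],
  ],
)

```text
time: 10.68
tool_pos: [0.454, 0.0108, 0.1354]
ee_rot: [179.9, 0.0, 90.0]
contact_force: [0.7, 0.3, -1.7]
gripper_width: 0.0563
```

```bash
cat > above.py <<'E'
from blue import *
x=env.state(); print(x["time"],x["tool_pos"].round(4),x["ee_rot"].round(2),x["gripper_width"])
for n in "side","top":
    c=env.capture(n)
    for f in env.trace(c,"bare_cup_mid")[:1]: print(n,'bare',f["pixels"].sum(),*fit(c,f["pixels"],.4525,.011,.004))
    for m,ce,a in blues(c,100): print(n,ce,a)
    # rows where bare cup/foot edges lie, side view
    save(c,n+'_ab.png')
    if n=="side":
        im=c["image"][110:260,150:330]; cv2.imwrite('pics/c5.png',cv2.resize(im,None,fx=4,fy=4,interpolation=cv2.INTER_CUBIC)[:,:,::-1])
        z=x["tool_pos"][2]-.037
        print('pred held cup foot/rim',proj(c,[*x["tool_pos"][:2],z]),proj(c,[*x["tool_pos"][:2],z+.064]),'bare rim',proj(c,[.4525,.011,.068]))
E
python3 above.py
```

```text
10.6833 [0.454  0.0108 0.1354] [1.7991e+02 1.0000e-02 9.0020e+01] 0.056283559383424484
side bare 959 [0.4511 0.008 ] 0.95
side [230. 162.] 952
side [352. 214.] 991
pred held cup foot/rim [231.25653233 180.14825173] [227.66955289 146.32318414] bare rim [232.11660896 195.68060939]
top [408. 147.] 148
top [355. 192.] 643
```

View pics/c5.png

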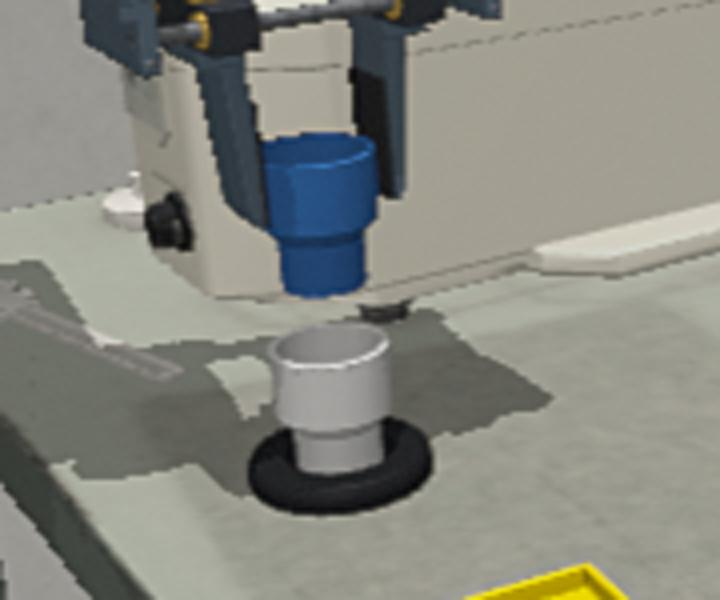

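Emit:
jog_arm(
  increments=[
    [[0,0,0,0,0,0.012,0.05],[0,0,0,0,0,0.022,0.05],[0,0,0,0,0,0.028,0.05],[0,0,0,0,0,0.032,0.05],[0,0,0,0,0,0.036,0.05],[0,0,0,0,0,0.04,0.05],[0,0,0,0,0,0.04,0.05],[0,0,0,0,0,0.04,0.05]],
  ],
)

```text
time: 11.55
tool_pos: [0.4527, 0.011, 0.0949]
ee_rot: [-180.0, 0.0, 90.0]
contact_force: [-0.0, -0.6, -1.2]
gripper_width: 0.0561
```

```bash
python3 above.py; python3 -c "
from h import *
print(env.state()['contact_force'],env.state()['ft_torque'],env.state()['tool_pos'])"
```

```text
11.55 [0.4527 0.011  0.0949] [-179.99    0.     90.02] 0.05609034944480542
side bare 762 [ 0.4455 -0.0077] 0.7
side [231. 181.] 843
side [352. 214.] 991
pred held cup foot/rim [232.74820546 200.6650058 ] [229.27201108 168.07863948] bare rim [232.11660896 195.68060939]
top [408. 147.] 148
top [356. 192.] 641
[ 0.11587009  0.92622141 -1.49563542] [-0.08437764  0.03638784  0.03274836] [0.45281052 0.01095386 0.09517946]
```

View pics/c5.png

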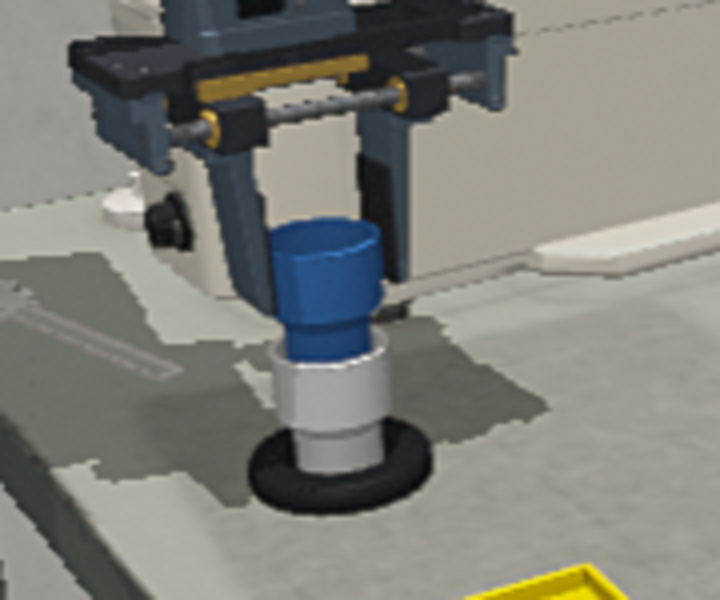

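The foot is inside the bare cup without contact: blue foot at about column 328 of the crop, bare cup at 331. I'll carry on down.

Emit:
jog_arm(
  increments=[
    [[0,0,0,0,0.001,0.006,0.05],[0,0,0,0,0.001,0.011,0.05],[0,0,0,0,0.001,0.014,0.05],[0,0,0,0,0.001,0.0155,0.05],[0,0,0,0,0.001,0.0165,0.05],[0,0,0,0,0.001,0.0175,0.05],[0,0,0,0,0.001,0.0175,0.05],[0,0,0,0,0.001,0.0175,0.05]],
  ],
)

```text
time: 12.42
tool_pos: [0.4539, 0.011, 0.0777]
ee_rot: [180.0, 0.0, 90.0]
contact_force: [-1.1, 1.3, 7.7]
gripper_width: 0.0562
```

```bash
python3 -c "
from h import *
for i in range(3):
  env.capture('side');x=env.state();print(x['contact_force'].round(2),x['ft_torque'].round(3),x['tool_pos'].round(4))"
```

```text
[-0.61  1.28  6.61] [ 0.006  0.306 -0.049] [0.4539 0.011  0.0777]
[-1.24  1.16  7.05] [0.018 0.288 0.003] [0.4539 0.011  0.0777]
[-1.27  0.95  7.38] [ 0.064  0.259 -0.028] [0.4539 0.011  0.0777]
```

Emit:
jog_arm(
  increments=[
    [[0,0,0,0,0,0.0005,0.05],[0,0,0,0,0,0.001,0.05],[0,0,0,0,0,0.001,0.05],[0,0,0,0,0,0.001,0.05]],
  ],
)

```text
time: 12.9
tool_pos: [0.4541, 0.0111, 0.0772]
ee_rot: [179.9, -0.0, 90.0]
contact_force: [-2.7, 3.0, 21.9]
gripper_width: 0.0566
```

```bash
python3 -c "
from h import *
c=env.capture('side');x=env.state();print(x['contact_force'].round(2),x['tool_pos'].round(4))
im=c['image'][130:260,170:310]; cv2.imwrite('pics/c7.png',cv2.resize(im,None,fx=4,fy=4,interpolation=cv2.INTER_CUBIC)[:,:,::-1])"
```

```text
[-3.22  2.53 22.17] [0.4541 0.0111 0.0772]
```

View pics/c7.png

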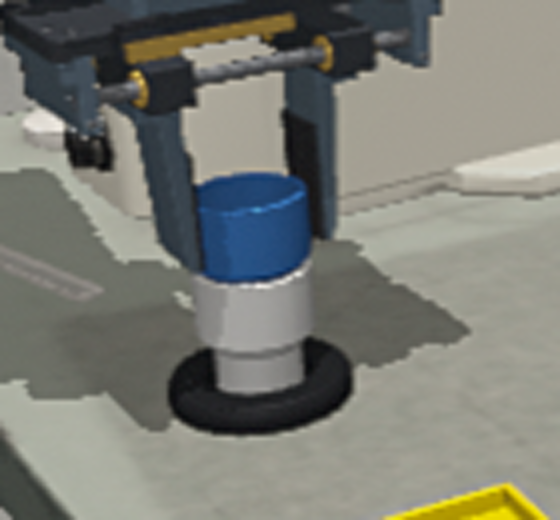

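It is seated: only the blue upper part shows above the bare rim. I'll ease off, release and back straight up.

Emit:
jog_arm(
  increments=[
    [[0,0,0,0,0,-0.001,0.05],[0,0,0,0,0,-0.001,0.06],[0,0,0,0,0,-0.001,0.07],[0,0,0,0,0,-0.001,0.091],[0,0,0,0,0,-0.001,0.091],[0,0,0,0,0,-0.001,0.091],[0,0,0,0,0,-0.001,0.091],[0,0,0,0,0,-0.02,0.091],[0,0,0,0,0,-0.045,0.091],[0,0,0,0,0,-0.075,0.091],[0,0,0,0,0,-0.095,0.091],[0,0,0,0,0,-0.095,0.091],[0,0,0,0,0,-0.095,0.091]],
  ],
)

```text
time: 14.03
tool_pos: [0.4542, 0.0109, 0.1722]
ee_rot: [179.9, 0.0, 90.0]
contact_force: [-0.4, -0.7, -0.7]
gripper_width: 0.0912
```

```bash
python3 -c "
from blue import *
c=env.capture('side');x=env.state();print(x['time'],x['contact_force'].round(2),x['tool_pos'].round(4),x['ee_rot'])
for m,ce,a in blues(c): print(ce,a)
im=c['image'][130:260,170:310]; cv2.imwrite('pics/c8.png',cv2.resize(im,None,fx=4,fy=4,interpolation=cv2.INTER_CUBIC)[:,:,::-1])"
```

```text
14.0833 [ 0.15  0.35 -0.68] [0.4536 0.011  0.1713] [1.79974687e+02 2.33848561e-03 9.00177675e+01]
[231. 186.] 695
[352. 214.] 991
```

View pics/c8.png

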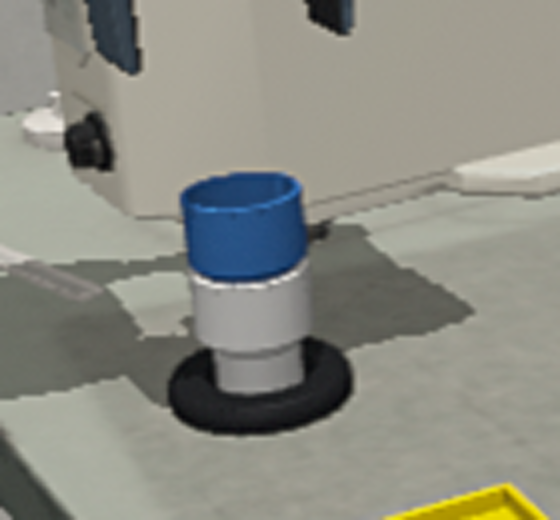

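Emit:
jog_arm(
  increments=[
    [[0,0,0,-0.025,0.029,0,0.091],[0,0,0,-0.05,0.057,0,0.091],[0,0,0,-0.075,0.086,0,0.091],[0,0,0,-0.1,0.115,0,0.091],[0,0,0,-0.125,0.144,0.01,0.091],[0,0,0,-0.1455,0.167,0.03,0.091],[0,0,0,-0.1455,0.167,0.046,0.091],[0,0,0,-0.1455,0.167,0.046,0.091],[0,0,0,-0.1455,0.167,0.046,0.091]],
  ],
)

```text
time: 14.83
tool_pos: [0.6191, -0.1339, 0.1235]
ee_rot: [-179.8, -0.1, 90.0]
contact_force: [0.1, 0.2, -0.3]
gripper_width: 0.0906
```

```bash
cat > nest.py <<'E'
from blue import *
from scipy.optimize import minimize
x=env.state(); print(x["time"],x["tool_pos"].round(4),x["contact_force"].round(2))
for n in "side","top":
    c=env.capture(n)
    for m,ce,a in blues(c):
        p=atz(c,ce,.05)
        print(n,ce,a,p.round(3))
        if abs(p[0]-.45)<.05:
            # upper part of nested cup: z .0715..0.1035, possibly tilted/offset
            al=np.linspace(0,2*np.pi,60)
            def S(v):
                A=R.from_rotvec([v[2],v[3],0]); b=np.array([v[0],v[1],v[4]])
                pts=[proj(c,b+A.apply([.028*np.cos(k),.028*np.sin(k),z])) for z in(-.016,.016) for k in al]
                s=np.zeros((400,640),np.uint8); cv2.fillPoly(s,[(cv2.convexHull(np.array(pts,np.float32))*16).astype(np.int32)],1,shift=4); return s>0
            f=lambda v:-(S(v)&m).sum()/(S(v)|m).sum()
            for tilt in (0,1):
                g=lambda w:f([w[0],w[1],*( [w[2],w[3]] if tilt else [0,0]),w[4] if n=="side" else .0875])
                r=minimize(g,[.4535,.011,0,0,.0875],method="Nelder-Mead",options=dict(initial_simplex=np.array([[.4535,.011,0,0,.0875]]+[np.add([.4535,.011,0,0,.0875],d) for d in np.diag([.003,.003,.05,.05,.003])]),maxiter=250))
                print(n,'tilt' if tilt else 'upright',r.x.round(4),round(-r.fun,3))
E
python3 nest.py
```

```text
14.8333 [ 0.6191 -0.1339  0.1235] [ 0.13  0.22 -0.27]
side [231. 186.] 696 [0.49  0.102 0.05 ]
side upright [ 0.4534  0.0134  0.0217 -0.0187  0.0862] 0.862
side tilt [ 0.4543  0.0155 -0.0895  0.042   0.0849] 0.914
side [352. 214.] 1005 [ 0.603 -0.156  0.05 ]
```

Emit:
jog_arm(
  increments=[
    [[0,0,0,0,0.0005,0.03,0.091],[0,0,0,0,0.0005,0.06,0.091],[0,0,0,0,0.0005,0.08,0.091],[0,0,0,0,0.0005,0.088,0.091],[0,0,0,0,0.0005,0.088,0.091],[0,0,0,0,0.0005,0.088,0.05],[0,0,0,0,0.0005,0.088,0.05],[0,0,0,0,0.0005,0.088,0.05],[0,0,0,0,0.0005,0.088,0.05],[0,0,0,0,0.0005,0.088,0.05],[0,0,0,0,0.0005,0.088,0.05],[0,0,0,0,0.0005,0.088,0.05],[0,0,0,0,0.0005,0.068,0.05],[0,0,0,0,0.0005,0.04,0.05],[0,0,0,0,0.0005,0.01,0.05],[0,0,0,0,0.0005,-0.02,0.05],[0,0,0,0,0.0005,-0.03,0.05],[0,0,0,0,0.0005,-0.03,0.05]],
  ],
  force=40,
)

```text
time: 16.43
tool_pos: [0.6225, -0.1349, 0.1579]
ee_rot: [179.8, 0.1, 90.0]
contact_force: [0.9, 0.7, -4.0]
gripper_width: 0.0555
```

```bash
python3 nest.py; python3 -c "
from h import *
print(env.state()['contact_force'])"
```

```text
16.4333 [ 0.6225 -0.1349  0.1579] [ 0.93  0.66 -3.98]
side [356. 152.] 930 [0.835 0.124 0.05 ]
side [231. 186.] 695 [0.49  0.102 0.05 ]
side upright [ 0.4534  0.0134  0.0217 -0.0187  0.0862] 0.861
side tilt [ 0.4539  0.0135 -0.0837  0.0449  0.0858] 0.911
[-1.07532135  0.71175247 -2.80721153]
```

Emit:
jog_arm(
  increments=[
    [[0,0,0,-0.008,-0.025,0,0.05],[0,0,0,-0.018,-0.055,0,0.05],[0,0,0,-0.029,-0.09,0.003,0.05],[0,0,0,-0.04,-0.125,0.006,0.05],[0,0,0,-0.05,-0.155,0.01,0.05],[0,0,0,-0.056,-0.172,0.013,0.05],[0,0,0,-0.058,-0.18,0.014,0.05],[0,0,0,-0.058,-0.18,0.014,0.05],[0,0,0,-0.058,-0.18,0.014,0.05],[0,0,0,-0.058,-0.18,0.014,0.05]],
  ],
)

```text
time: 17.37
tool_pos: [0.4422, -0.1924, 0.141]
ee_rot: [180.0, -0.0, 90.0]
contact_force: [-0.4, -0.0, -4.1]
gripper_width: 0.0554
```

```bash
python3 nest.py
python3 - <<'E'
from h import *
a=env.capture("side"); b=env.capture("top"); save(a,'s9.png')
x=env.state(); print(x["time"],x["tool_pos"],x["ee_rot"],x["contact_force"],x["gripper_width"])
j=np.hstack([a["image"][110:310,200:360],b["image"][200:400,220:420]])
cv2.imwrite('pics/c9.png',cv2.resize(j,None,fx=2.2,fy=2.2,interpolation=cv2.INTER_CUBIC)[:,:,::-1])
E
```

```text
17.3667 [ 0.4422 -0.1924  0.141 ] [-0.41 -0.04 -4.05]
side [231. 186.] 706 [0.49  0.102 0.05 ]
side upright [ 0.4533  0.0126 -0.0319  0.035   0.0866] 0.873
side tilt [ 0.4539  0.0124 -0.0399  0.0489  0.0871] 0.894
side [281. 195.] 1436 [ 0.547 -0.004  0.05 ]
top [275. 280.] 799 [0.449 0.018 0.05 ]
top upright [ 0.4531  0.0136  0.0184 -0.013   0.0861] 0.928
top tilt [0.4526 0.0143 0.0583 0.0942 0.0857] 0.965
17.5667 [ 0.44189867 -0.19229114  0.14132129] [1.79988431e+02 3.06119268e-03 9.00648225e+01] [ 0.11091539  0.04698024 -3.68387235] 0.05547230354464761
```

View pics/c9.png

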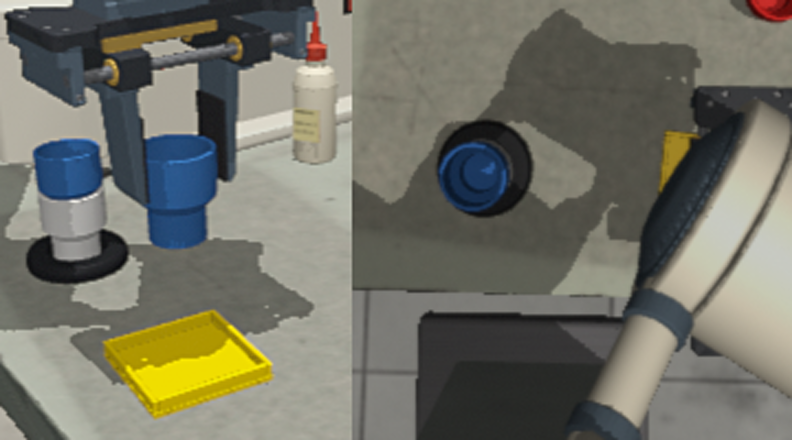

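```bash
python3 -c "
from plant import env
print(env.hand_in())"
```

```text
the job is handed in; nothing more can be done
None
```

I finished the job and handed it in at about 17.6 s of the 72 s allowed.

- **Which cup is which:** the middle blue cup pulled about 3.2 N when lifted, so it is the steel one. I set it back on its spot. The blue cup near the machine pulled about 1 N, so it is the aluminium one.
- **Nesting:** I lowered the aluminium cup into the bare cup until it seated, at about 22 N of push, then released it. The last pictures show it home, with only its upper part above the bare rim. Its centre height measured 86 to 87 mm, against 87.5 mm expected for the upper part.
- **Hand-over:** the steel cup is held upright at (0.442, -0.192), and the tray centre measured about (0.441, -0.193). Its foot is about 10 cm above the tray floor. The grip is set to 40 N, and the wrist reads about -3.7 N, which matches steel.
- **Other things:** I did not touch the red cup, tape, bottle or tray.

**One check that disagreed:** the outline fits on the nested cup suggested a tilt of about 3 to 6 degrees, but the two cameras gave different amounts. I put this down to mask error, because in the side picture the edges of the blue cup run parallel to those of the bare cup.

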